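# Shift the bench drive into third

## Robot

A 6-joint arm with a two-finger parallel gripper is mounted at the origin on the work surface. World frame = base frame: x ahead of the robot, y to its left, z up, the work surface at z = 0. Lengths are in m, angles in rad, forces in N, time in s.
With the tool pointing down it reaches from about 0.35 to 0.775 m from the base axis. Payload 7.3 kg.
Tool frame: the origin (TCP) lies at the very end of the fingers, on their centre line; the grasp point (between the pads) lies 19 mm behind it (robot.pinch_z is the distance from the TCP to the grasp point, in m); z points along the fingers, y is the line along which they close (so a half turn about z gives the same grasp; the last joint's range is limited). The gripper opens to 92 mm and grips with 3 to 60 N. Pads are 19 mm wide; open, the fingers measure 130 mm over their backs; the gripper's body (75 mm by 190 mm) begins 47 mm behind the grasp point.
Start: joints at [-1.273, 0.342, 1.524, -0, 1.275, -0.146], TCP at [0.225, -0.474, 0.227] pointing down, gripper open.
Joint ranges: [-2.53, 2.53], [-0.77, 2.02], [0.04, 2.7], [-1, 4.14], [0.28, 2.66], [-3.11, 3.11]. Speed limits (rad/s): [2.57, 2.57, 3.14, 3.14, 3.14, 3.14].

## Interface

Orientations are given as [roll, pitch, yaw] about the fixed x, y, z axes, in that order (R = Rz(yaw) Ry(pitch) Rx(roll)).
In Python, from cell import robot gives the robot as it stands.
- The arm moves only by the tool move_arm, never from a script. Its argument "motion" is a list of rows, each a list of 6 numbers: the shift along the tool's x, y, z in units of 0.1 m (1.0 is 0.1 m), then the turn, a rotation vector about the tool's x, y, z in units of pi rad (1.0 is pi rad). In form: [[dx, dy, dz, rx, ry, rz], ...]. A call has 1 to 12 rows; each row is the pose to reach, as a shift and turn from the pose commanded when the call began, along the tool's axes at that moment, turning the shorter way round; what a row does not reach only later rows make up. A row lasts 1/8 s, in which the tool goes at most 62.5 mm and 10.7 degrees, less where a joint would pass 70% of its speed; a pose out of reach is approached as far as the arm can. A call with a number of a shift or a turn outside -1 to 1 is refused whole. A call with a gripper value outside its range is refused whole. "fingers" is the opening, from -1 (shut) to 1 (fully open), set as the call begins (left out, the last holds). The fingers move at their own pace and stop on an object; "newtons" is the grip in N (left out, the last holds). Time passes only in rows, so rows that repeat a pose let the fingers close. It gives the time, the measured TCP pose, the force, the opening and the grip force at its end, in the units of the state.
- robot.observe(): the state, without advancing time (a new reading comes with each control period).
- robot.read_camera(name): name is "scene" or "side" or "wrist"; returns a dict with "image" (420x560x3 uint8, red, green, blue), "range_z" (420x560 float32, m along the optical axis (not along the pixel's ray), 0 where there is no reading), "vfov" (degrees; the focal length in pixels is half the picture's height over the tangent of half this angle, whatever the lens; pixels are square), "cx", "cy" (the principal point, pixels), "extrinsics" (4x4, takes a point from camera to world coordinates); the wrist camera has in their place "hand_eye" (4x4, takes a point from camera to tool coordinates, whose origin is the TCP and whose axes are the flange's). Camera axes: x right, y up, looking along -z (the intrinsics and any distortion apply to the point x, -y, -z); pixel columns grow to the right and rows downward; lengths in m; the calibration is good to about 2 mm. A picture is of the moment at which its call begins: read the wrist's pose just before it.
- robot.hand_in(): hands the job in; it is judged then, once.
The state is a dict: "time": time; "qpos": joint angles; "qvel": joint speeds; "joint_efforts": joint torques, N m; "tool_pos": TCP position; "tool_rot": TCP orientation; "contact_force": force on the tool from outside, world axes, zero at the start; "torque": the same for the moment, N m; "opening": finger opening in m; "grip_force": force on a finger pad.
Only numpy, scipy, OpenCV 4.12 (cv2) and the standard library are available. Lean on these libraries where they do the work, as an engineer would, in place of code of your own. Each camera call takes 0.05 s, during which the arm holds its last target. There are 200 camera calls.

## Task

Put the geared bench drive into third: push its lever with the fingertips out of where it stands in the left-hand pair of slots to the cross passage, across to the right, then forward all the way into the third slot, the far right one. Only push the knob, never take it between the fingers, leave the tools and parts round the machine where they lie, and finish with the hand clear.

Things in the scene. Friction and masses are not known exactly. Their poses are not given: they have to be found in the camera images.
- gearbox: Grey geared bench drive, bolted down, H gate on top. Case 160 (x) by 130 (y) by 105 high. Origin on the bench under the gate's centre; x forward (away from the operator), y to the operator's left, z up. Motor, a cylinder of radius 43, runs behind the case to x = +205, up to 111 high. A steel spindle sticks out of the right side to y = -150, 33 to 77 high.
- gate (a point): Centre of the gate, on the plate's top face (105 high), axes as the gearbox. Slots run along x: first far left, second near left (y = +15.5), third far right, fourth near right (y = -15.5), with one to four drilled pips beside them; 14 wide for the 10 stem. One cross passage along y at x = 0, 18 wide, joins them; the tongues between slots have round ends.
- knob (a point): Centre of the lever's round black knob, diameter 36, on a steel stem of diameter 10; axes lean with the lever. 150 from the pivot at the gearbox's (0, 0, 25): 175 above the bench when upright, underside 52 above the gate plate. In gearbox axes x = 150 sin(fore), y = -150 sin(across) cos(fore), z = 25 + 150 cos(across) cos(fore).
- shift_fore (a joint): Tilt of the lever forward (rad): 0 upright, + forward (gearbox +x), - towards the operator; stops at +0.30 and -0.30 are the full depth of the slots. Between about -0.05 and +0.05 it is free to cross. Starts anywhere from -0.28 to +0.28. Friction holds it where it is left; the knob moves for about 2 to 4 N.
- shift_across (a joint): Tilt of the lever sideways (rad): + to the operator's right (gearbox -y), - to the left. Centre lines of the left slots at -0.20, of the right slots at +0.20; the ends of the cross passage stop it at about -0.23 and +0.23. Starts in the left pair, at about -0.20. Same friction as shift_fore.
- screwdriver: Bystander: a screwdriver lying on the bench, 200 long, 26 thick, origin on the bench under its middle, x along it.
- jar: Bystander: a small amber jar with a steel lid, diameter 50, 70 high, origin under its centre.
- bar: Bystander: a dark wooden instrument key blank, 120 by 30 by 20 high, origin under its centre, x along it.
- pliers: Bystander: pliers lying flat, about 150 long, 65 wide, 15 thick, origin on the bench under the pivot, x towards the jaws.

How it is judged:
On the way:
1. the lever stands in the cross passage at its right-hand end, not yet deep in a slot (value of joint shift_across above 0.12 rad and value of joint shift_fore between -0.18 and 0.18 rad), for 0.02 s.
At the end, for the whole second after the job is handed in: The lever stands at rest fully in the third slot: shift_fore above 0.26 rad (stop at 0.30), shift_across between 0.14 and 0.25 rad; the screwdriver, jar, bar and pliers are each within 20 mm of where they lay, the jar upright (value of joint shift_fore above 0.26 rad and value of joint shift_across between 0.14 and 0.25 rad and velocity of joint shift_fore between -0.05 and 0.05 rad/s and distance of each of screwdriver, jar, bar, pliers from where it was at the start of the episode below 0.02 m and angle between jar's own z axis and vertical below 0.2 rad); the robot touches nothing.
It fails at once if the knob or stem is taken between the fingers (x of the grasp point in the frame of knob between -0.012 and 0.012 m and y of the grasp point in the frame of knob between -0.012 and 0.012 m and z of the grasp point in the frame of knob below 0.028 m).
It fails at once if a tool or part round the machine is moved, lifted or carried (distance of any of screwdriver, jar, bar, pliers from where it was at the start of the episode above 0.02 m).
It also fails if it takes over 48 s, if anything falls off the work surface, if the arm or the gripper's body presses on something with over 40 N, if the wrist force passes 120 N, or if a joint passes its speed limit or range.

## Working session

There is one attempt and no reset: what is moved stays moved. The work goes in short steps, Python scripts to look and compute and a tool call to move; the robot and the scene stay as the last step left them, time stands still between calls to the robot, and variables do not carry over. Pictures are saved under pics/ and viewed, at most 10 in all, crops included, and the job is handed in when it is done.

Besides the shell and the picture viewer there is one more tool, called after ">>>" in YAML: its name, and indented under it one key for each argument. move_arm: Moves the arm, as the interface text tells. Shifts and turns lie within -1 to 1; 1 stands for 0.1 m of shift or pi rad of turn. Its arguments: {"type":"object","properties":{"motion":{"type":"array"},"fingers":{"type":"number"},"newtons":{"type":"number"}},"required":["motion"]}

```bash
mkdir -p pics; cat > h.py <<'E'
from cell import robot
import numpy as np, cv2
def cam(n):
    return robot.read_camera(n)
def pts(c,T=None):
    h,w=c["range_z"].shape; f=h/2/np.tan(np.radians(c["vfov"])/2)
    v,u=np.mgrid[:h,:w]; z=c["range_z"]
    P=np.stack([(u-c["cx"])/f*z,-(v-c["cy"])/f*z,-z],-1)
    T=c["extrinsics"] if T is None else T
    return P@T[:3,:3].T+T[:3,3]
E
python3 - <<'E'
from h import *
print(robot.observe())
for n in("scene","side"):
    c=cam(n); np.save(n+".npy",pts(c)); np.save(n+"_z.npy",c["range_z"]); cv2.imwrite(f"pics/{n}.png",c["image"][...,::-1])
    print(n,{k:v for k,v in c.items() if k not in("image","range_z")})
E
```

```text
{'time': 0.0, 'qpos': array([-1.27300405e+00,  3.42754460e-01,  1.52501625e+00,  9.63728677e-06,
        1.27538858e+00, -1.46022492e-01]), 'qvel': array([-0.00049699, -0.00051906, -0.00137451,  0.0003425 , -0.00105253,
        0.00010557]), 'joint_efforts': array([-8.55246071e-04, -4.31249285e+01, -2.44217134e+01,  7.16789486e-02,
        5.60505164e-02, -1.33373201e-04]), 'tool_pos': array([ 0.22532103, -0.47374246,  0.22602876]), 'tool_rot': array([-3.14004404e+00, -2.37068664e-04,  4.43811769e-01]), 'contact_force': array([ 0.70436776,  1.01660987, -0.62803704]), 'torque': array([-0.02449792,  0.01015889,  0.03245257]), 'grip_force': 0.0, 'opening': 0.0916685280208949}
scene {'vfov': 44.456724999603196, 'cx': 275.0126966118596, 'cy': 216.14754854856406, 'extrinsics': array([[ 0.60667317, -0.65249572,  0.45408919,  1.05243323],
       [ 0.79485393,  0.50683893, -0.33364882, -0.29542016],
       [-0.01244565,  0.56335036,  0.82612437,  0.93987326],
       [ 0.        ,  0.        ,  0.        ,  1.        ]])}
side {'vfov': 46.313116624961424, 'cx': 276.05756446766225, 'cy': 211.09980421278075, 'extrinsics': array([[-0.94611123,  0.18637397, -0.26483634,  0.3573207 ],
       [-0.32353727, -0.50852314,  0.79795229,  0.84032866],
       [ 0.01404213,  0.84063604,  0.54141838,  0.67287355],
       [ 0.        ,  0.        ,  0.        ,  1.        ]])}
```

View pics/scene.png

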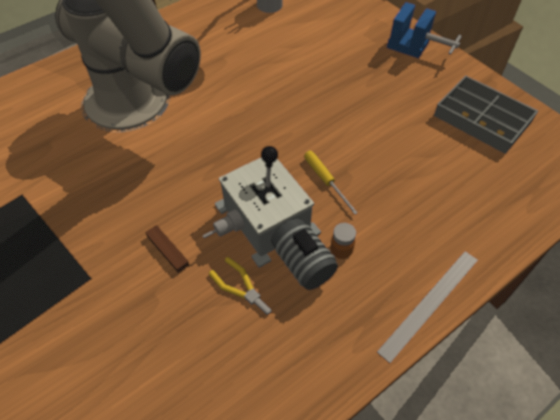

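View pics/side.png

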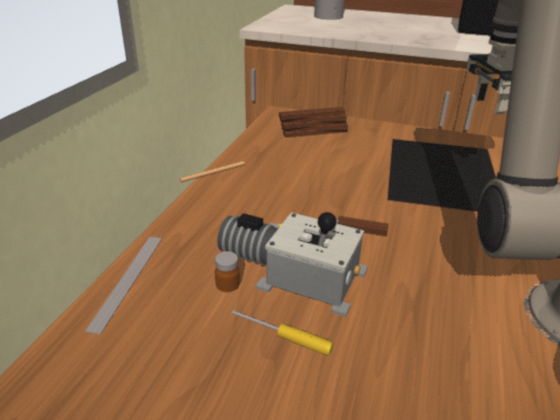

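The scene view shows the knob at (269,155), the plate around (266,195), the motor at lower right (+x, away from the arm) and the spindle at left. In the side view the knob is at (327,221) and the plate near (315,240).

```bash
python3 - <<'E'
from h import *
allp=[]
for n,(u,v),(pu,pv) in(("scene",(269,155),(266,195)),("side",(327,221),(315,240))):
    P=np.load(n+".npy"); im=cv2.imread(f"pics/{n}.png").astype(int)
    vv,uu=np.mgrid[:420,:560]
    k=(im.max(-1)<70)&(np.hypot(uu-u,vv-v)<14)&(P[...,2]>.13)
    q=P[k]; A=np.c_[2*q,np.ones(len(q))]; s=np.linalg.lstsq(A,(q**2).sum(1),rcond=None)[0]
    o={"scene":(1.05243323,-.29542016,.93987326),"side":(.3573207,.84032866,.67287355)}[n]
    m=np.median(q,0); d=(m-o)/np.linalg.norm(m-o)
    print(n,"knob n",len(q),"fit",s[:3],"r",np.sqrt(s[3]+s[:3]@s[:3]),"ray est",q.mean(0)+d*.012, uu[k].mean(),vv[k].mean())
    g=(np.hypot(uu-pu,vv-pv)<75)&(abs(P[...,2]-.105)<.006)&(np.ptp(im,axis=-1)<50)
    nl,lab,st,_=cv2.connectedComponentsWithStats(cv2.morphologyEx(g.astype(np.uint8),cv2.MORPH_CLOSE,np.ones((5,5))))
    L=1+st[1:,4].argmax(); w=P[(lab==L)&g]
    r=cv2.minAreaRect(w[:,:2].astype(np.float32)); print("plate",r,w[:,2].mean(),len(w)); print(cv2.boxPoints(r))
    # motor direction
    b=(np.hypot(uu-pu,vv-pv)<130)&(P[...,2]>.085)&(P[...,2]<.125); 
    print("tall centroid",P[b].mean(0))
    # other tall objects
    b=(P[...,2]>.012)&(abs(P[...,0]-.55)<.35)&(abs(P[...,1])<.35)
    nl,lab,st,c=cv2.connectedComponentsWithStats(b.astype(np.uint8))
    for i in range(1,nl):
        if st[i,4]>40: w=P[lab==i]; print(i,c[i].round(),st[i,4],np.percentile(w,[2,98],axis=0).round(3).tolist())
E
```

```text
scene knob n 234 fit [ 0.86108895 -0.22289922  0.43897251] r 0.537838595331904 ray est [0.51005979 0.09173408 0.17398749] 269.008547008547 155.65384615384616
plate ((0.5305267572402954, 0.06557190418243408), (0.13214798271656036, 0.16388332843780518), 85.2894287109375) 0.10433692555079219 3612
[[ 0.4434357   0.00645034]
 [ 0.6067655  -0.00700815]
 [ 0.61761785  0.12469347]
 [ 0.454288    0.13815196]]
tall centroid [0.57668391 0.05621556 0.1010523 ]
1 [156.  44.] 5253 [[0.206, -0.043, 0.177], [0.251, 0.116, 0.417]]
2 [276. 218.] 8833 [[0.458, -0.04, 0.029], [0.735, 0.122, 0.176]]
3 [324. 173.] 480 [[0.451, 0.223, 0.013], [0.637, 0.254, 0.027]]
4 [343. 240.] 689 [[0.672, 0.119, 0.015], [0.715, 0.162, 0.072]]
5 [167. 248.] 743 [[0.412, -0.166, 0.014], [0.527, -0.134, 0.023]]
6 [240. 285.] 432 [[0.571, -0.11, 0.012], [0.698, -0.053, 0.017]]
side knob n 286 fit [0.4772738  0.57550286 0.27630022] r 0.47949953263539896 ray est [0.50479274 0.1010418  0.16805454] 326.4195804195804 222.479020979021
plate ((0.5301357507705688, 0.0664263665676117), (0.1369103342294693, 0.16134364902973175), 85.00872039794922) 0.10349778240122849 2905
[[ 0.44381398  0.00524957]
 [ 0.6045458  -0.008788  ]
 [ 0.6164575   0.12760317]
 [ 0.45572573  0.14164072]]
tall centroid [0.55638519 0.07929793 0.10037529]
1 [520. 124.] 9615 [[0.201, -0.026, 0.186], [0.253, 0.13, 0.543]]
6 [296. 252.] 9939 [[0.445, -0.144, 0.015], [0.721, 0.166, 0.172]]
7 [298. 336.] 825 [[0.449, 0.229, 0.012], [0.628, 0.261, 0.025]]
```

Measured in gearbox axes, with the gate centre at world (0.530, 0.066) and yaw about -0.085, the knob is at roughly (-24, +28) mm. So it stands in the second slot, near left. I'll shut the fingers, lift and approach.

>>> move_arm:
  motion:
    - [0,0,-0.4,0,0,0]
    - [0.4,-0.35,-0.8,0,0,0]
    - [0.91,-0.83,-0.8,0,0,0]
    - [0.91,-0.83,-0.8,0,0,0]
  fingers: -1
  newtons: 10

```text
time: 0.6
tool_pos: [0.2728, -0.3573, 0.3074]
tool_rot: [3.141, -0.001, 0.447]
contact_force: [-0.4, -1.1, -0.2]
opening: 0.0567
grip_force: 0.0
```

>>> move_arm:
  motion:
    - [0.45,-0.42,0,0,0,0]
    - [0.91,-0.83,0,0,0,0]
    - [0.91,-0.83,0,0,0,0]

```text
time: 0.98
tool_pos: [0.3195, -0.2433, 0.3067]
tool_rot: [-3.141, -0.0, 0.449]
contact_force: [-0.3, -0.7, -0.8]
opening: 0.0266
grip_force: 0.0
```

>>> move_arm:
  motion:
    - [0.45,-0.42,0,0,0,0]
    - [0.91,-0.83,0,0,0,0]
    - [0.91,-0.83,0,0,0,0]

```text
time: 1.35
tool_pos: [0.3661, -0.1298, 0.3065]
tool_rot: [-3.141, -0.0, 0.45]
contact_force: [-0.2, -0.5, -0.0]
opening: 0.0007
grip_force: 0.0
```

>>> move_arm:
  motion:
    - [0.45,-0.42,0,0,0,0]
    - [0.91,-0.83,0,0,0,0]
    - [0.91,-0.83,0,0,0,0]

```text
time: 1.72
tool_pos: [0.4127, -0.0165, 0.3062]
tool_rot: [-3.141, 0.0, 0.448]
contact_force: [-0.3, -1.7, 0.2]
opening: 0.0007
grip_force: 0.0
```

>>> move_arm:
  motion:
    - [0.45,-0.42,0,0,0,0.05]
    - [0.8,-0.75,0,0,0,0.11]
    - [0.8,-0.75,0,0,0,0.168]
    - [0.8,-0.75,0,0,0,0.168]
    - [0.8,-0.75,0,0,0,0.168]

```text
time: 2.35
tool_pos: [0.4519, 0.0822, 0.3065]
tool_rot: [3.141, 0.0, -0.083]
contact_force: [0.5, -0.9, -0.3]
opening: 0.001
grip_force: 0.0
```

```bash
cat >> h.py <<'E'
from scipy.spatial.transform import Rotation as Ro
G0=np.array([.530,.066,0]); GR=Ro.from_euler('z',-.085).as_matrix()
def g(p): return (np.asarray(p)-G0)@GR
def tool(): 
    s=robot.observe(); return s,s["tool_pos"],Ro.from_euler('xyz',s["tool_rot"]).as_matrix()
def st():
    s,p,R=tool(); print("t",s["time"],"tcp gear mm",(g(p)*1e3).round(1),"rot",s["tool_rot"].round(3),"F gear",(s["contact_force"]@GR).round(1),"open",round(s["opening"],4))
def knob(names=("scene","side")):
    """rays through the dark blob's centroid; crossing of two views"""
    A=np.zeros((3,3));b=np.zeros(3)
    for n in names:
        c=cam(n); P=pts(c); im=c["image"].astype(int); Q=g(P)
        m=(im.max(-1)<70)&(Q[...,2]>.135)&(Q[...,2]<.2)&(abs(Q[...,0])<.075)&(abs(Q[...,1])<.06)
        k,lab,s,ce=cv2.connectedComponentsWithStats(m.astype(np.uint8)); L=1+s[1:,4].argmax()
        u,v=ce[L]; f=210/np.tan(np.radians(c["vfov"])/2); T=c["extrinsics"]
        d=T[:3,:3]@np.array([(u-c["cx"])/f,-(v-c["cy"])/f,-1]); d/=np.linalg.norm(d)
        q=g(P[lab==L].mean(0)+.012*d)*1e3; print(n,"px",(u,v),s[L,4],"depth est",q.round(1))
        M=np.eye(3)-np.outer(d,d); A+=M; b+=M@T[:3,3]
        cv2.imwrite(f"pics/{n}_{robot.observe()['time']:.1f}.png",c["image"][...,::-1])
    if len(names)>1: print("knob gear mm",(g(np.linalg.solve(A,b))*1e3).round(1))
E
python3 -c "
from h import *
st();knob();st()"; ls pics
```

```text
t 2.35 tcp gear mm [-79.2   9.5 306.5] rot [ 3.141  0.    -0.083] F gear [ 0.6 -0.9 -0.3] open 0.001
scene px (np.float64(269.0042372881356), np.float64(155.76694915254237)) 236 depth est [-27.   26.9 167. ]
side px (np.float64(326.47404844290656), np.float64(222.3840830449827)) 289 depth est [-27.3  30.  166.3]
knob gear mm [-27.4  27.8 165.4]
t 2.45 tcp gear mm [-79.4  10.  306.7] rot [ 3.141 -0.    -0.084] F gear [-0.9  0.4 -0.5] open 0.0006
scene.png
scene_2.4.png
side.png
side_2.5.png
```

>>> move_arm:
  motion:
    - [0,-0.18,0.6,0,0,0]
    - [0,-0.18,1,0,0,0]
    - [0,-0.18,1,0,0,0]

```text
time: 2.82
tool_pos: [0.4515, 0.1013, 0.2047]
tool_rot: [3.14, 0.006, -0.083]
contact_force: [-0.3, -0.3, -0.0]
opening: 0.0004
grip_force: 0.0
```

>>> move_arm:
  motion:
    - [0,0,0.3,0,0,0]
    - [0,0,0.46,0,0,0]
    - [0.1,0,0.46,0,0,0]
    - [0.2,0,0.46,0,0,0]
    - [0.28,0,0.46,0,0,0]
    - [0.36,0,0.46,0,0,0]
    - [0.43,0,0.46,0,0,0]
    - [0.43,0,0.46,0,0,0]

```text
time: 3.82
tool_pos: [0.4968, 0.0983, 0.1607]
tool_rot: [3.142, -0.001, -0.084]
contact_force: [-0.6, -0.2, -0.9]
opening: 0.0003
grip_force: 0.0
```

```bash
python3 -c "
from h import *
st();knob();st()"; ls pics
```

```text
t 3.825 tcp gear mm [-35.8  29.4 160.7] rot [ 3.142e+00 -1.000e-03 -8.400e-02] F gear [-0.6 -0.2 -0.9] open 0.0003
scene px (np.float64(273.93065693430657), np.float64(159.52554744525548)) 274 depth est [-10.5  28.  171.2]
side px (np.float64(314.69642857142856), np.float64(225.0)) 112 depth est [ -5.9  32.7 155.9]
knob gear mm [-11.8  34.4 161.2]
t 3.925 tcp gear mm [-36.3  29.4 160.6] rot [ 3.141e+00 -1.000e-03 -8.400e-02] F gear [-0.6 -0.1  0.8] open 0.0005
scene.png
scene_2.4.png
scene_3.9.png
side.png
side_2.5.png
side_3.9.png
```

>>> move_arm:
  motion:
    - [0.05,0,0,0,0,0]
    - [0.09,0,0,0,0,0]
    - [0.09,0,0,0,0,0]
    - [-0.2,0,0,0,0,0]
    - [-0.4,0,0,0,0,0]
    - [-0.4,0,-0.6,0,0,0]
    - [-0.4,-0.1,-0.6,0,0,0]

```text
time: 4.8
tool_pos: [0.4596, 0.1117, 0.2248]
tool_rot: [-3.14, -0.01, -0.085]
contact_force: [-0.3, 0.3, 0.5]
opening: 0.0007
grip_force: 0.0
```

```bash
python3 -c "
from h import *
st();knob();st()"; ls -t pics|head -2
```

```text
t 4.8 tcp gear mm [-74.   39.6 224.8] rot [-3.14  -0.01  -0.085] F gear [-0.3  0.2  0.5] open 0.0007
scene px (np.float64(276.8068669527897), np.float64(163.8412017167382)) 233 depth est [  1.2  27.2 170.2]
side px (np.float64(311.65972222222223), np.float64(217.81597222222223)) 288 depth est [  1.7  30.4 168.6]
knob gear mm [  1.1  28.6 168.2]
t 4.9 tcp gear mm [-76.1  40.  221.2] rot [-3.141e+00 -2.000e-03 -8.300e-02] F gear [-0.2 -0.4 -0.7] open 0.0002
side_4.9.png
scene_4.8.png
```

>>> move_arm:
  motion:
    - [0,-0.42,0,0,0,0]
    - [0.4,-0.42,0,0,0,0]
    - [0.77,-0.42,0,0,0,0]
    - [0.77,-0.42,0.3,0,0,0]
    - [0.77,-0.42,0.62,0,0,0]
    - [0.77,-0.42,0.62,0,0,0]
    - [0.77,-0.3,0.62,0,0,0]
    - [0.77,-0.2,0.62,0,0,0]
    - [0.77,-0.1,0.62,0,0,0]
    - [0.77,0,0.62,0,0,0]
    - [0.77,0,0.62,0,0,0]

```text
time: 6.28
tool_pos: [0.5337, 0.1041, 0.1589]
tool_rot: [3.141, -0.0, -0.085]
contact_force: [-0.4, 0.0, 0.8]
opening: 0.0005
grip_force: 0.0
```

```bash
python3 -c "
from h import *
st();knob();st()"; ls -t pics|head -2
```

```text
t 6.275 tcp gear mm [  0.4  38.3 158.9] rot [ 3.141 -0.    -0.085] F gear [-0.4 -0.   0.8] open 0.0005
scene px (np.float64(266.0504201680672), np.float64(169.17226890756302)) 238 depth est [  2.3   1.9 171.8]
side px (np.float64(321.94029850746267), np.float64(211.70149253731344)) 67 depth est [ -9.    3.3 169.2]
knob gear mm [ -5.4   2.9 166.4]
t 6.375 tcp gear mm [  0.2  38.9 158.5] rot [ 3.141e+00  1.000e-03 -8.400e-02] F gear [ 1.2 -0.3 -0.8] open 0.0003
side_6.4.png
scene_6.3.png
```

>>> move_arm:
  motion:
    - [0,0.1,0,0,0,0]
    - [0,0.2,0,0,0,0]
    - [0,0.28,0,0,0,0]
    - [0,0.33,0,0,0,0]
    - [0,0.33,0,0,0,0]

```text
time: 7.0
tool_pos: [0.5308, 0.0717, 0.1585]
tool_rot: [3.141, 0.0, -0.085]
contact_force: [0.3, 0.0, 0.1]
opening: 0.0005
grip_force: 0.0
```

```bash
python3 -c "
from h import *
st();knob(('scene',));st()"; ls -t pics|head -2
```

```text
t 7.0 tcp gear mm [  0.3   5.8 158.5] rot [ 3.141  0.    -0.085] F gear [0.3 0.  0.1] open 0.0005
scene px (np.float64(251.76923076923077), np.float64(176.60256410256412)) 234 depth est [  2.2 -30.3 170.7]
t 7.05 tcp gear mm [  0.4   6.  158.6] rot [ 3.141  0.    -0.084] F gear [0.8 0.1 0.2] open 0.0007
scene_7.0.png
side_6.4.png
```

>>> move_arm:
  motion:
    - [0,-0.2,0,0,0,0]
    - [0,-0.2,-0.6,0,0,0]
    - [-0.3,-0.2,-0.65,0,0,0]
    - [-0.6,0.1,-0.65,0,0,0]
    - [-0.6,0.36,-0.65,0,0,0]
    - [-0.6,0.36,-0.65,0,0,0]
    - [-0.6,0.36,-0.3,0,0,0]
    - [-0.6,0.36,0,0,0,0]
    - [-0.6,0.36,0,0,0,0]

```text
time: 8.18
tool_pos: [0.4671, 0.0429, 0.157]
tool_rot: [-3.141, 0.005, -0.083]
contact_force: [-0.5, -0.5, -0.4]
opening: 0.0004
grip_force: 0.0
```

```bash
python3 -c "
from h import *
st();knob();st()"; ls -t pics|head -2
```

```text
t 8.175 tcp gear mm [-60.7 -28.4 157. ] rot [-3.141  0.005 -0.083] F gear [-0.4 -0.5 -0.4] open 0.0004
scene px (np.float64(251.4695652173913), np.float64(176.63478260869564)) 230 depth est [  2.  -30.8 170.8]
side px (np.float64(319.888198757764), np.float64(205.30434782608697)) 161 depth est [  5.  -25.6 163.3]
knob gear mm [  1.9 -27.3 165. ]
t 8.275 tcp gear mm [-58.9 -28.7 159.4] rot [-3.141e+00 -1.000e-03 -8.300e-02] F gear [-0.7 -0.8  0.1] open 0.0003
side_8.3.png
scene_8.2.png
```

>>> move_arm:
  motion:
    - [0.2,0,0.02,0,0,0]
    - [0.32,0,0.03,0,0,0]
    - [0.42,0,0.04,0,0,0]
    - [0.52,0,0.05,0,0,0]
    - [0.6,0,0.05,0,0,0]
    - [0.68,0,0.05,0,0,0]
    - [0.74,0,0.05,0,0,0]
    - [0.78,0,0.05,0,0,0]
    - [0.78,0,0.05,0,0,0]

```text
time: 9.4
tool_pos: [0.5441, 0.0352, 0.1532]
tool_rot: [3.141, 0.005, -0.084]
contact_force: [-7.4, 0.9, 1.2]
opening: 0.0004
grip_force: 3.9
```

```bash
python3 -c "
from h import *
st();knob();st()"; ls -t pics|head -2
```

```text
t 9.4 tcp gear mm [ 16.7 -29.5 153.2] rot [ 3.141  0.005 -0.084] F gear [-7.5  0.3  1.2] open 0.0004
scene px (np.float64(263.65602836879435), np.float64(191.5709219858156)) 282 depth est [ 41.9 -28.3 166. ]
side px (np.float64(301.0234375), np.float64(206.2421875)) 128 depth est [ 43.2 -23.5 152.1]
knob gear mm [ 39.  -22.8 155.4]
t 9.5 tcp gear mm [ 16.7 -29.5 153.2] rot [ 3.141  0.005 -0.084] F gear [-8.   0.6  0.8] open 0.0003
side_9.5.png
scene_9.4.png
```

The force is building at the stop, so I'll back off and check.

>>> move_arm:
  motion:
    - [-0.2,0,0,0,0,0]
    - [-0.6,0,0,0,0,0]
    - [-0.8,0,-0.4,0,0,0]
    - [-0.8,0,-0.9,0,0,0]
    - [-0.8,0,-0.9,0,0,0]
    - [-0.8,0,-0.9,0,0,0]

```text
time: 10.25
tool_pos: [0.4664, 0.0416, 0.2437]
tool_rot: [3.141, -0.001, -0.084]
contact_force: [0.3, 0.7, -0.3]
opening: 0.0004
grip_force: 0.0
```

```bash
python3 -c "
from h import *
st();knob();st()"; cp $(ls -t pics/scene_*|head -1) pics/end.png
```

```text
t 10.25 tcp gear mm [-61.3 -29.7 243.7] rot [ 3.141e+00 -1.000e-03 -8.400e-02] F gear [ 0.3  0.7 -0.3] open 0.0004
scene px (np.float64(264.165991902834), np.float64(192.66801619433198)) 247 depth est [ 44.8 -28.9 166.2]
side px (np.float64(301.51162790697674), np.float64(201.29457364341084)) 258 depth est [ 43.9 -26.7 161.7]
knob gear mm [ 43.1 -27.1 162.2]
t 10.35 tcp gear mm [-61.9 -29.7 242.7] rot [ 3.141e+00  2.000e-03 -8.400e-02] F gear [-0.5  0.3 -0.6] open 0.0004
```

View pics/end.png

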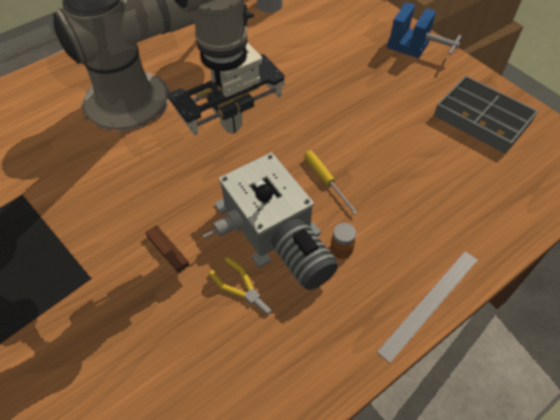

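The knob is at (264,192), about 44 mm forward and 28 mm right, which is the full depth of the third slot. The bystanders haven't moved and the hand is clear near (230,120).

```bash
python3 -c "
from h import *
print(robot.hand_in())"
```

```text
the job is handed in; nothing more can be done
None
```

The job is handed in: the lever measures about 0.29 rad forward in the third slot (stop at 0.30), having been pushed only, with the tools and parts where they lay and the hand clear; no verdict came back.

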